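Nest the three upturned dome lids

TASK

Three steel dome lids stand upside down on the worktop, and the jigger was left standing in the largest. Take the jigger out and stand it upright on bare worktop clear of the lids, then set the middle lid into the large one and after that the small lid into the middle one, each still upside down, level, centred and resting on its knob inside the next. Let go of a lid only once it rests, leave the large lid where it stands, and do not disturb the other things.

Things in the scene. Friction and masses are not known exactly. Their poses are not given: they have to be found in the camera images.
- large_lid: largest insulated steel dome lid, upside down like a bowl, 190 mm across, 62 mm high, about 0.5 kg; loose, stays in place. Origin: centre of the underside of its black knob, on the worktop; z up to the rim. Knob 52 mm wide, 14 mm high. The inner floor is flat, 20 mm above the origin, about 72 mm across; from there the wall rises in a curve to the rim (62 mm above the origin), which is round, 8 mm thick
- middle_lid: middle steel dome lid, upside down, 130 mm across, 56 mm high, about 0.22 kg, wall 8 mm thick and nearly upright in its top 15 mm (pinch it there, one finger inside and one outside). Origin: centre of the underside of its black knob (44 mm wide, 14 mm high); flat inner floor 20 mm above the origin, about 56 mm across; rim 56 mm above the origin. Nested, its origin stands 20 mm above the large lid's origin and its rim stands 14 mm above the large lid's rim
- small_lid: small steel dome lid, upside down, 76 mm across, 50 mm high, about 0.11 kg, wall 8 mm thick and nearly upright in its top 15 mm (pinch it there). Origin: centre of the underside of its black knob (34 mm wide, 14 mm high); rim 50 mm above the origin. Nested, its origin stands 20 mm above the middle lid's origin and its rim stands 14 mm above the middle lid's rim
- jigger: steel double-cone measuring cup (hourglass), 46 mm across the foot, 38 mm across the top, about 30 mm at the waist between, 78 mm high. Origin: centre of its underside, z up. It starts upright on the inner floor of the large lid. Bare worktop for it can be found along the near side of the lids (0.39 to 0.43 m ahead of the robot's base, up to 0.2 m to either side) between two lids
- milk_jug: bystander: steel milk jug, 101x69x92 mm, far left; origin under its centre
- tub_oats: bystander: small clear tub of oats, 69x69x75 mm, behind the lids, left of the middle; origin under its centre
- date_tape: bystander: flat roll of tape, 104 mm wide, 25 mm high, behind the lids, right of the middle; origin under its centre
- cinnamon: bystander: spice jar, 44 mm wide, 105 mm high, behind the lids in the middle; origin under its centre
There are look-alikes about, which are no part of the job. What is shaped like the middle_lid but turquoise is not meant. Leave any green look-alike of the small_lid alone.

How it is judged (in metres and radians):
On the way, in this order (a step that is already met when the one before it is completed fails the run):
1. the jigger stands upright on the worktop, clear of the large lid (height (world z) of jigger below 0.006 m and angle between jigger's own z axis and vertical below 0.12 rad and horizontal distance between jigger and large_lid above 0.118 m), for 0.2 s.
2. the middle lid rests level and centred in the large lid (horizontal distance between middle_lid and large_lid below 0.015 m and z of middle_lid in the frame of large_lid below 0.025 m and angle between middle_lid's own z axis and vertical below 0.1 rad), for 0.2 s.
3. the small lid rests level and centred in the middle lid (horizontal distance between small_lid and middle_lid below 0.013 m and z of small_lid in the frame of middle_lid below 0.025 m and angle between small_lid's own z axis and vertical below 0.1 rad), for 0.2 s.
At the end, for the whole second after the job is handed in: Jigger upright (7 deg) on the worktop, 118 mm or more from the large lid's centre. Large lid level on the worktop; middle lid in it, origin 15 to 25 mm above the large's, within 15 mm of centre, tilt under 6 deg; small lid likewise in the middle lid, within 13 mm. All at rest (all of step 1 and all of step 2 and all of step 3 and height (world z) of large_lid below 0.006 m and angle between large_lid's own z axis and vertical below 0.1 rad and z of middle_lid in the frame of large_lid above 0.015 m and z of small_lid in the frame of middle_lid above 0.015 m and linear speed of each of middle_lid, small_lid, jigger below 0.02 m/s); the robot touches nothing.
It fails at once if the large lid is shifted by more than 40 mm (distance of large_lid from where it was at the start of the episode above 0.04 m).
It fails at once if the middle lid is dropped (falls free by more than about 15 mm) (linear speed of middle_lid above 0.55 m/s and contact force between middle_lid and the fingers below 0.1 N).
It fails at once if the small lid is dropped (falls free by more than about 15 mm) (linear speed of small_lid above 0.55 m/s and contact force between small_lid and the fingers below 0.1 N).
It fails at once if a bystander is moved by more than 30 mm (distance of any of milk_jug, tub_oats, date_tape, cinnamon from where it was at the start of the episode above 0.03 m).
It also fails if it takes over 72 s, if anything falls off the work surface, if the arm or the gripper's body presses on something with over 40 N, if the wrist force passes 120 N, or if a joint passes its speed limit or range.

ROBOT

A 6-joint arm with a two-finger parallel gripper is mounted at the origin on a cart in front of the work surface, level with it; the furniture and walls round the work are solid. World frame = base frame: x ahead of the robot, y to its left, z up, the work surface at z = 0. Lengths are in mm, angles in rad, forces in N, time in s.
With the tool pointing down it reaches from about 300 to 775 mm from the base axis. Payload 14.6 kg.
Tool frame: the origin (TCP) lies between the finger pads; the fingertips stand 11 mm ahead of it and the grasp point (between the pads) lies 8 mm behind it; z points along the fingers, y is the direction in which the jaws open and shut (so a half turn about z gives the same grasp; the last joint's range is limited). The gripper opens to 94 mm and grips with 3 to 60 N. Pads are 16 mm wide; open, the fingers measure 119 mm over their backs; the gripper's body (75 mm by 177 mm) begins 78 mm behind the grasp point.
Start: joints at [-1.353, 0.3, 1.521, -0, 1.321, -0.067], TCP at [154.524, -527.837, 216.446] pointing down, gripper open.
Joint ranges: [-3.03, 3.03], [-0.79, 2.21], [0.23, 2.52], [-1.04, 4.18], [0, 3.07], [-2.55, 2.55]. Speed limits (rad/s): [2.22, 2.22, 2.57, 3.14, 3.14, 3.14].

INTERFACE

Orientations are given as [roll, pitch, yaw] about the fixed x, y, z axes, in that order (R = Rz(yaw) Ry(pitch) Rx(roll)).
In Python, from cell import * gives the robot as it stands.
- The arm moves only by the tool arm_command, never from a script. Its argument "deltas" is a list of rows, each an object with "xyz": the shift along the world's x, y, z in m, a list of three; "turn": the turn, a rotation vector about the world's x, y, z in rad, a list of three. A call has 1 to 12 rows; each row shifts and turns the commanded pose from where the row before left it; what a row does not reach is not made up. A row lasts 1/8 s, in which the tool goes at most 62.5 mm and 10.7 degrees, less where a joint would pass 70% of its speed; a pose out of reach is approached as far as the arm can. A call with a gripper value outside its range is refused whole. "gripper" is the closure, from 0 (fully open) to 1 (shut), set as the call begins (left out, the last holds). The fingers move at their own pace and stop on an object; "force" is the grip in N (left out, the last holds). Time passes only in rows, so rows that do not move let the fingers close. It gives the time, the measured TCP pose, the force and the opening at its end, in the units of the state.
- read_state(): the state, without advancing time (a new reading comes with each control period).
- camera(name): name is "scene" or "top" or "wrist"; returns a dict with "color" (400x640x3 uint8, red, green, blue), "fx", "fy", "cx", "cy" (pixels), "rvec" (rotation vector, rad) and "tvec" (3), from world to camera coordinates, as OpenCV has them; the wrist camera has in their place "mount" (4x4, takes a point from camera to tool coordinates, whose origin is the TCP and whose axes are the flange's). Camera axes: x right, y down, z forward; pixel columns grow to the right and rows downward; lengths in mm; the calibration is good to about 2 mm. A picture is of the moment at which its call begins: read the wrist's pose just before it. There is no depth.
- sign_off(): hands the job in, once; it reports no verdict.
The state is a dict: "clock": time; "joints": joint angles; "qd": joint speeds; "effort": joint torques, N m; "eef_pos": TCP position; "eef_rot": TCP orientation; "wrist_force": force on the tool from outside, world axes, zero at the start; "moment": the same for the moment, N m; "finger_gap": finger opening in mm.
Only numpy, scipy, OpenCV 4.12 (cv2) and the standard library are available. Lean on these libraries where they do the work, as an engineer would, in place of code of your own. Each camera call takes 0.05 s, during which the arm holds its last target.

## Working session

There is one attempt and no reset: what is moved stays moved. The work goes in short steps, Python scripts to look and compute and a tool call to move; the robot and the scene stay as the last step left them, time stands still between calls to the robot, and variables do not carry over. Pictures are saved under pics/ and viewed, and the job is handed in when it is done.

Besides the shell and the picture viewer there is one more tool, called after "Call:" as name(argument=value, ...) on one line, values as JSON. arm_command: Moves the arm, as the interface text tells. Its arguments: {"type":"object","properties":{"deltas":{"type":"array","items":{"type":"object","properties":{"xyz":{"type":"array","items":{"type":"number"}},"turn":{"type":"array","items":{"type":"number"}}}}},"gripper":{"type":"number"},"force":{"type":"number"}},"required":["deltas"]}

```bash
mkdir -p pics; ls; python3 - <<'E'
from cell import *
import cv2,pickle
print(read_state())
for n in ("scene","top"):
    c=camera(n); pickle.dump(c,open(n+'.pkl','wb')); cv2.imwrite(f'pics/{n}0.png',c['color'][:,:,::-1])
    print(n,c['fx'],c['cx'],c['cy'],c['rvec'],c['tvec'])
E
```

```text
pics
{'clock': 0.0, 'joints': array([-1.35262410e+00,  3.00457910e-01,  1.52157243e+00,  1.72274385e-05,
        1.32071069e+00, -6.65908474e-02]), 'qd': array([-1.36971280e-03, -5.69656476e-04, -6.86988796e-04,  4.42805288e-06,
       -1.66999829e-04,  2.62705312e-04]), 'effort': array([-3.10653217e-03, -5.31805515e+01, -3.52734268e+01,  7.07559125e-02,
        2.44337891e-02, -6.88666114e-05]), 'eef_pos': array([ 154.46364243, -527.60477625,  215.89722039]), 'eef_rot': array([-3.14044793e+00, -9.30644598e-05,  2.84758747e-01]), 'wrist_force': array([-0.12555678,  0.10131553,  0.04282927]), 'moment': array([-0.01817393,  0.00309807,  0.01073039]), 'finger_gap': 93.89413626845173}
scene 447.02059810944803 316.4521239381046 198.45930556164546 [ 0.78671917 -2.57090771  1.12012202] [ 468.70393857  281.09725131 1360.25457966]
top 517.3281926008488 321.7343110137115 201.3461951736239 [ 2.12481777 -2.18657046  0.13194487] [ -15.27202899  571.89458842 1747.2151518 ]
```

View pics/scene0.png

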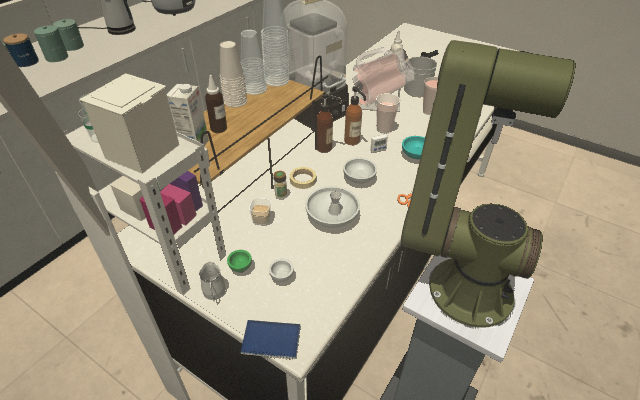

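View pics/top0.png

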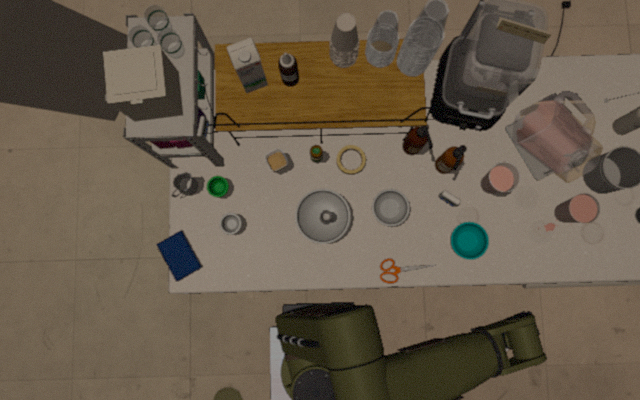

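Top view: large lid with the jigger at (324,216). The middle-lid candidates are steel at (391,208) and turquoise at (469,240). The small-lid candidates are steel at (232,224) and green at (218,187). The steel ones are the ones meant, since the coloured ones are excluded. I'll confirm with an enlarged crop and measure.

```bash
cat > h.py <<'E'
import cv2,numpy as np,pickle
def ray(c,uv):
    R,_=cv2.Rodrigues(np.array(c['rvec'],float)); t=np.array(c['tvec'],float)
    d=R.T@np.array([(uv[0]-c['cx'])/c['fx'],(uv[1]-c['cy'])/c['fy'],1.]); o=-R.T@t
    return o,d
def onz(c,uv,z):
    o,d=ray(c,uv); s=(z-o[2])/d[2]; return o+s*d
def proj(c,P):
    p,_=cv2.projectPoints(np.array(P,float).reshape(-1,3),np.array(c['rvec'],float),np.array(c['tvec'],float),np.array([[c['fx'],0,c['cx']],[0,c['fy'],c['cy']],[0,0,1]]),None); return p[:,0]
E
python3 - <<'E'
from h import *
c=pickle.load(open('top.pkl','rb'))
s=pickle.load(open('scene.pkl','rb'))
for n,uv,z in [('large',(324,216),62),('mid',(391,208),56),('small',(232,224),50),('jig',(327,216),78)]:
    print(n,onz(c,uv,z).round())
im=c['color'][150:260,170:430,::-1]; cv2.imwrite('pics/crop.png',cv2.resize(im,None,fx=3,fy=3,interpolation=cv2.INTER_CUBIC))
im=s['color'][150:290,220:400,::-1]; cv2.imwrite('pics/crop2.png',cv2.resize(im,None,fx=4,fy=4,interpolation=cv2.INTER_CUBIC))
E
```

```text
large [518. -38.  62.]
mid [ 539. -266.   56.]
small [501. 276.  50.]
jig [516. -48.  78.]
```

View pics/crop.png

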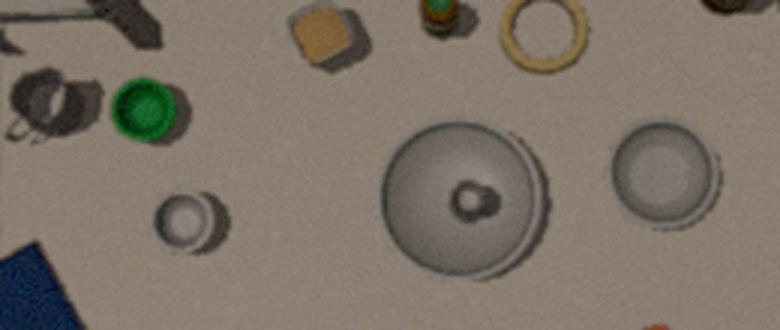

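View pics/crop2.png

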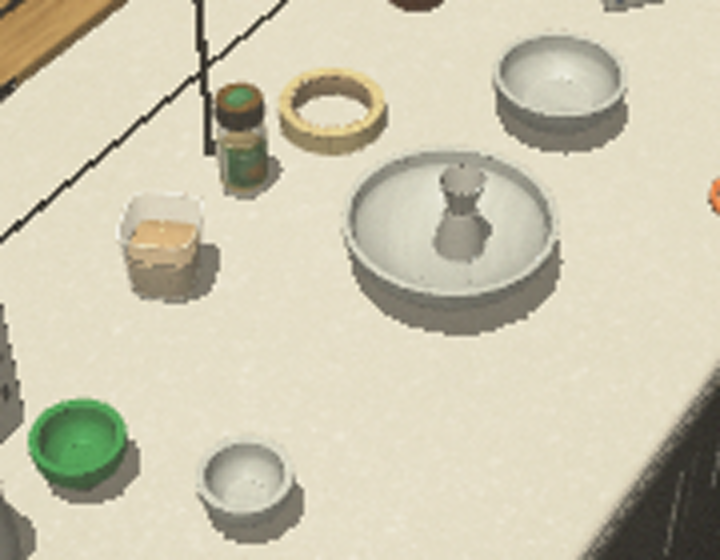

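Crops confirm the plain steel lids: middle at top (391,208), small at (232,224). The green and turquoise ones are look-alikes. Next I'll move so the wrist camera looks over the middle lid.

Call:
arm_command(deltas=[{"xyz": [0.038,0.029,0.015],"turn": [0,0,0.143]},{"xyz": [0.038,0.029,0.015],"turn": [0,0,0.143]},{"xyz": [0.038,0.029,0.015],"turn": [0,0,0.143]},{"xyz": [0.038,0.029,0.015],"turn": [0,0,0.143]},{"xyz": [0.038,0.029,0.015],"turn": [0,0,0.143]},{"xyz": [0.038,0.029,0.015],"turn": [0,0,0.143]},{"xyz": [0.038,0.029,0.015],"turn": [0,0,0.143]},{"xyz": [0.038,0.029,0.015],"turn": [0,0,0.143]},{"xyz": [0.038,0.029,0.015],"turn": [0,0,0.143]},{"xyz": [0,0,0]},{"xyz": [0,0,0]}])

```text
validation failed for argument at $.de...
```

```bash
cat >> h.py <<'E'
from scipy.spatial.transform import Rotation as Ro
def wrist(tag):
    from cell import read_state,camera
    s=read_state(); c=camera('wrist')
    T=np.eye(4); T[:3,:3]=Ro.from_euler('xyz',s['eef_rot']).as_matrix(); T[:3,3]=s['eef_pos']
    W=T@np.array(c['mount']); R=W[:3,:3].T
    c['rvec']=cv2.Rodrigues(R)[0].ravel(); c['tvec']=-R@W[:3,3]
    pickle.dump(c,open(tag+'.pkl','wb')); cv2.imwrite(f'pics/{tag}.png',c['color'][:,:,::-1])
    print(s['clock'],s['eef_pos'].round(1),s['eef_rot'].round(4),s['finger_gap'],s['wrist_force'].round(1)); return c
E
python3 - <<'E'
from h import *
c=wrist('w1'); print(np.array(c['mount']).round(3),c['fx'])
E
```

```text
0.1 [ 154.5 -527.6  215.9] [-3.1406e+00 -1.0000e-04  2.8480e-01] 94.04012723834668 [ 0.9 -0.   0.6]
[[ 1.00000e-03 -9.64000e-01 -2.68000e-01  7.74360e+01]
 [ 1.00000e+00  1.00000e-03  0.00000e+00  5.61000e-01]
 [ 0.00000e+00 -2.68000e-01  9.64000e-01 -1.68771e+02]
 [ 0.00000e+00  0.00000e+00  0.00000e+00  1.00000e+00]] 310.66617659548695
```

View pics/w1.png

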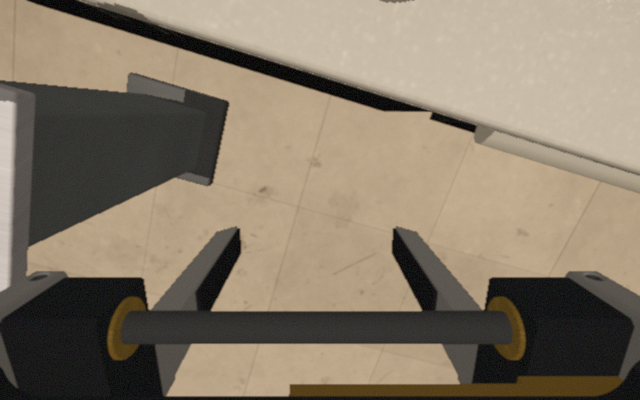

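Call:
arm_command(deltas=[{"xyz": [0.038,0.029,0.015],"turn": [0.0,0.0,0.143]},{"xyz": [0.038,0.029,0.015],"turn": [0.0,0.0,0.143]},{"xyz": [0.038,0.029,0.015],"turn": [0.0,0.0,0.143]},{"xyz": [0.038,0.029,0.015],"turn": [0.0,0.0,0.143]},{"xyz": [0.038,0.029,0.015],"turn": [0.0,0.0,0.143]},{"xyz": [0.038,0.029,0.015],"turn": [0.0,0.0,0.143]},{"xyz": [0.038,0.029,0.015],"turn": [0.0,0.0,0.143]},{"xyz": [0.038,0.029,0.015],"turn": [0.0,0.0,0.143]},{"xyz": [0.038,0.029,0.015],"turn": [0.0,0.0,0.143]},{"xyz": [0.0,0.0,0.0],"turn": [0.0,0.0,0.0]},{"xyz": [0.0,0.0,0.0],"turn": [0.0,0.0,0.0]}])

```text
clock: 1.52
eef_pos: [496.2, -267.0, 350.8]
eef_rot: [-3.141, -0.0, 1.571]
wrist_force: [0.0, -1.0, 0.2]
finger_gap: 94.1
```

```bash
python3 - <<'E'
from h import *
wrist('w2')
E
```

```text
1.525 [ 496.2 -267.   350.8] [-3.1406e+00 -4.0000e-04  1.5707e+00] 94.08457041969292 [ 0.  -1.   0.2]
```

View pics/w2.png

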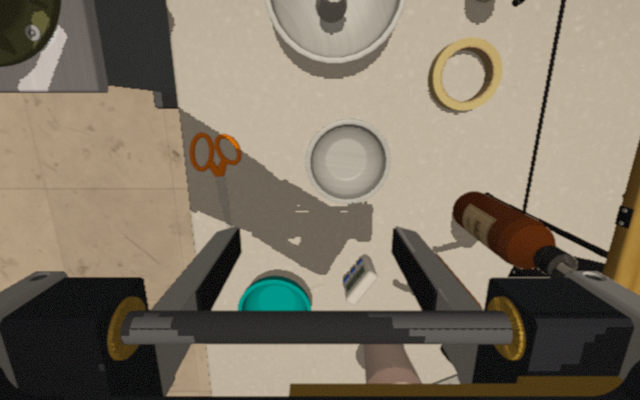

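Middle lid at (347,160), large lid at the top, tape at (466,75), scissors at (215,152). Now I'll segment the rim for precision.

```bash
cat >> h.py <<'E'
def lid(c,roi,z,D,tag=None,thr=None):
    x0,y0,x1,y1=roi
    hsv=cv2.cvtColor(c['color'],cv2.COLOR_RGB2HSV)[y0:y1,x0:x1]
    s=cv2.GaussianBlur(hsv[:,:,1],(3,3),0)
    if thr is None: thr,_=cv2.threshold(s,0,255,cv2.THRESH_BINARY_INV+cv2.THRESH_OTSU)
    m=((s<=thr)*255).astype(np.uint8)
    m=cv2.morphologyEx(m,cv2.MORPH_OPEN,np.ones((3,3)))
    cs,_=cv2.findContours(m,cv2.RETR_EXTERNAL,cv2.CHAIN_APPROX_NONE)
    k=max(cs,key=cv2.contourArea); k=cv2.convexHull(k).reshape(-1,2)+[x0,y0]
    P=np.array([onz(c,p,z)[:2] for p in k])
    A=np.c_[2*P,np.ones(len(P))]; q=np.linalg.lstsq(A,(P**2).sum(1),rcond=None)[0]
    r=np.sqrt(q[2]+q[0]**2+q[1]**2); res=np.abs(np.hypot(*(P-q[:2]).T)-r)
    print('thr',thr,'centre',q[:2].round(1),'D',(2*r).round(1),'want',D,'res',res.mean().round(2),res.max().round(1),'px',k.min(0),k.max(0))
    if tag: cv2.imwrite(f'pics/{tag}.png',cv2.resize(m,None,fx=3,fy=3))
    return q[:2]
E
python3 - <<'E'
from h import *
c=pickle.load(open('w2.pkl','rb'))
lid(c,(295,105,400,215),53,130,'m1')
c=pickle.load(open('top.pkl','rb'))
lid(c,(285,180,362,250),58,190,'m2')
lid(c,(365,182,418,232),53,130)
lid(c,(215,208,250,242),47,76)
E
```

```text
thr 38.0 centre [ 543.6 -265.5] D 129.6 want 130 res 0.17 0.8 px [305 119] [390 203]
thr 38.0 centre [519.4 -32.6] D 188.9 want 190 res 0.54 1.4 px [295 189] [350 243]
thr 38.0 centre [ 542.4 -264.6] D 127.8 want 130 res 0.32 1.2 px [372 189] [409 225]
thr 39.0 centre [503.9 283. ] D 76.0 want 76 res 0.59 1.3 px [219 213] [241 234]
```

View pics/m1.png

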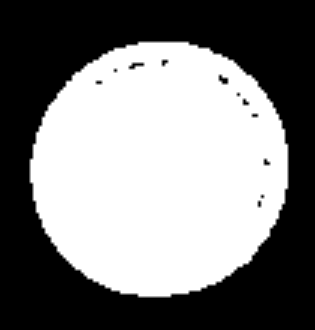

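Call:
arm_command(deltas=[{"xyz": [0.005,0.05,0.0],"turn": [0.0,0.0,0.0]},{"xyz": [0.005,0.05,0.0],"turn": [0.0,0.0,0.0]},{"xyz": [0.005,0.05,0.0],"turn": [0.0,0.0,0.0]},{"xyz": [0.005,0.05,0.0],"turn": [0.0,0.0,0.0]},{"xyz": [0.0,0.025,0.0],"turn": [0.0,0.0,0.0]},{"xyz": [0.0,0.0,0.0],"turn": [0.0,0.0,0.0]}])

```text
clock: 2.33
eef_pos: [516.1, -41.6, 351.4]
eef_rot: [-3.141, -0.0, 1.572]
wrist_force: [0.9, 0.2, -0.5]
finger_gap: 93.9
```

```bash
python3 - <<'E'
from h import *
c=wrist('w3')
cv2.imwrite('pics/w3c.png',cv2.resize(c['color'][60:260,220:440,::-1],None,fx=3,fy=3,interpolation=cv2.INTER_CUBIC))
E
```

```text
2.325 [516.1 -41.6 351.4] [-3.1415 -0.      1.572 ] 93.93700142254725 [ 0.9  0.2 -0.5]
```

View pics/w3.png

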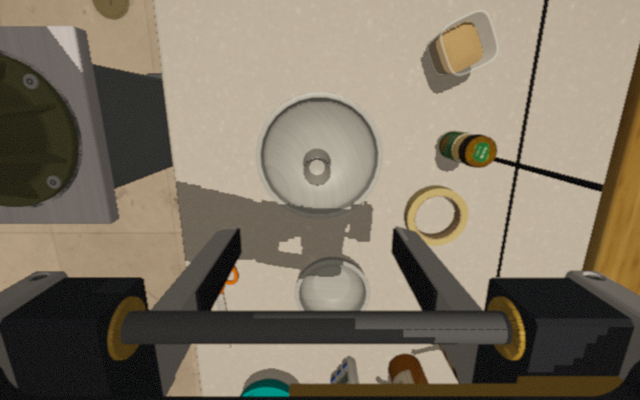

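View pics/w3c.png

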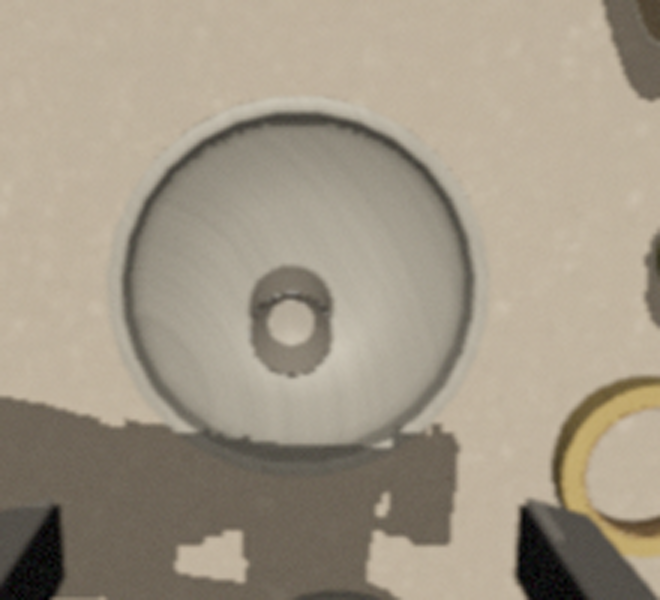

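```bash
python3 - <<'E'
from h import *
c=pickle.load(open('w3.pkl','rb'))
print('top',onz(c,(317.3,172),98).round(1),'foot',onz(c,(317.2,163),20).round(1))
lid(c,(250,85,392,225),58,190,'m3')
im=c['color'][140:195,295:345,::-1]; cv2.imwrite('pics/j.png',cv2.resize(im,None,fx=10,fy=10,interpolation=cv2.INTER_CUBIC))
E
```

```text
top [517.6 -46.3  98. ] foot [517.7 -46.6  20. ]
thr 39.0 centre [520.1 -32.5] D 190.1 want 190 res 0.46 1.1 px [255  92] [382 217]
```

View pics/j.png

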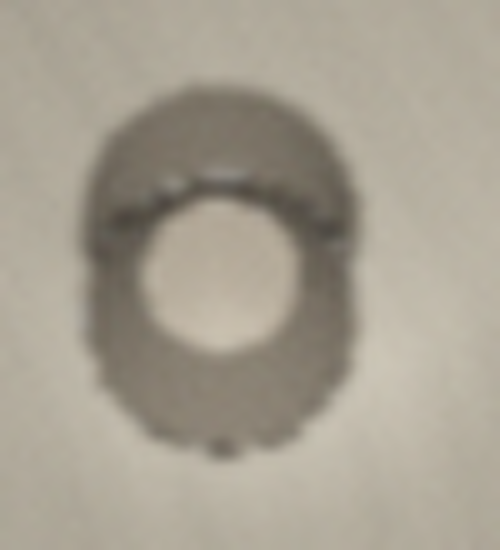

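View pics/m3.png

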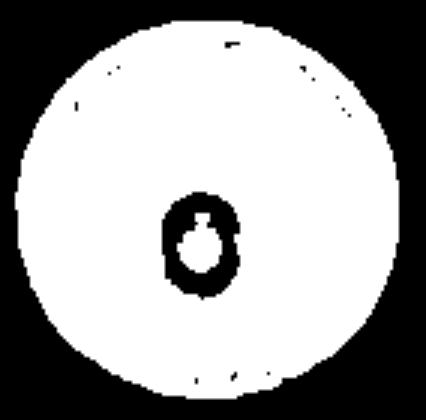

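Call:
arm_command(gripper=0.32, force=25, deltas=[{"xyz": [0.0015,-0.005,-0.05],"turn": [0.0,0.0,0.0]},{"xyz": [0.0,0.0,-0.05],"turn": [0.0,0.0,0.0]},{"xyz": [0.0,0.0,-0.05],"turn": [0.0,0.0,0.0]},{"xyz": [0.0,0.0,-0.04],"turn": [0.0,0.0,0.0]},{"xyz": [0.0,0.0,0.0],"turn": [0.0,0.0,0.0]},{"xyz": [0.0,0.0,0.0],"turn": [0.0,0.0,0.0]}])

```text
clock: 3.12
eef_pos: [518.7, -47.8, 163.2]
eef_rot: [3.14, 0.0, 1.57]
wrist_force: [-0.1, 0.0, 0.3]
finger_gap: 64.1
```

```bash
python3 - <<'E'
from h import *
c=wrist('w4')
E
```

```text
3.125 [518.7 -47.8 163.2] [3.1396e+00 4.0000e-04 1.5705e+00] 64.05755751392304 [-0.1  0.   0.3]
```

View pics/w4.png

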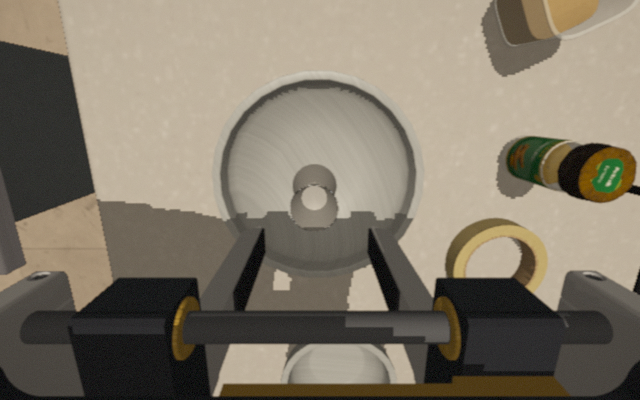

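Call:
arm_command(deltas=[{"xyz": [-0.001,0.001,-0.04],"turn": [0.0,0.0,0.0]},{"xyz": [0.0,0.0,-0.04],"turn": [0.0,0.0,0.0]},{"xyz": [0.0,0.0,-0.029],"turn": [0.0,0.0,0.0]},{"xyz": [0.0,0.0,0.0],"turn": [0.0,0.0,0.0]},{"xyz": [0.0,0.0,0.0],"turn": [0.0,0.0,0.0]}])

```text
clock: 3.8
eef_pos: [518.1, -46.1, 54.5]
eef_rot: [3.139, 0.0, 1.572]
wrist_force: [-0.4, 0.5, 0.0]
finger_gap: 63.8
```

Call:
arm_command(gripper=1.0, force=20, deltas=[{"xyz": [0.0,0.0,0.0],"turn": [0.0,0.0,0.0]},{"xyz": [0.0,0.0,0.0],"turn": [0.0,0.0,0.0]},{"xyz": [0.0,0.0,0.0],"turn": [0.0,0.0,0.0]},{"xyz": [0.0,0.0,0.0],"turn": [0.0,0.0,0.0]},{"xyz": [0.0,0.0,0.0],"turn": [0.0,0.0,0.0]}])

```text
clock: 4.42
eef_pos: [517.2, -45.9, 52.8]
eef_rot: [3.141, 0.0, 1.572]
wrist_force: [-1.6, -0.7, 5.9]
finger_gap: 36.4
```

Call:
arm_command(deltas=[{"xyz": [0.0,0.0,0.03],"turn": [0.0,0.0,0.0]},{"xyz": [0.0,0.0,0.04],"turn": [0.0,0.0,0.0]},{"xyz": [0.0,0.0,0.04],"turn": [0.0,0.0,0.0]},{"xyz": [-0.027,0.044,0.0],"turn": [0.0,0.0,0.0]},{"xyz": [-0.027,0.044,0.0],"turn": [0.0,0.0,0.0]},{"xyz": [-0.027,0.044,0.0],"turn": [0.0,0.0,0.0]},{"xyz": [-0.026,0.044,0.0],"turn": [0.0,0.0,0.0]},{"xyz": [0.0,0.0,-0.03],"turn": [0.0,0.0,0.0]},{"xyz": [0.0,0.0,0.0],"turn": [0.0,0.0,0.0]},{"xyz": [0.0,0.0,0.0],"turn": [0.0,0.0,0.0]}])

```text
clock: 5.68
eef_pos: [410.5, 129.9, 133.1]
eef_rot: [3.141, -0.0, 1.571]
wrist_force: [0.6, 0.4, -1.2]
finger_gap: 36.1
```

```bash
python3 - <<'E'
from h import *
from cell import *
c=wrist('w5')
s=camera('scene'); pickle.dump(s,open('s5.pkl','wb'))
im=s['color'][130:300,200:440,::-1]; cv2.imwrite('pics/s5.png',cv2.resize(im,None,fx=3,fy=3,interpolation=cv2.INTER_CUBIC))
E
```

```text
5.675 [410.5 129.9 133.1] [ 3.1413 -0.      1.5712] 36.132050351108795 [ 0.6  0.4 -1.2]
```

View pics/w5.png

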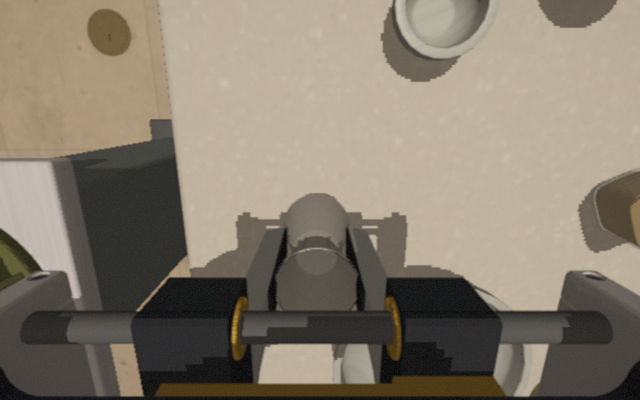

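View pics/s5.png

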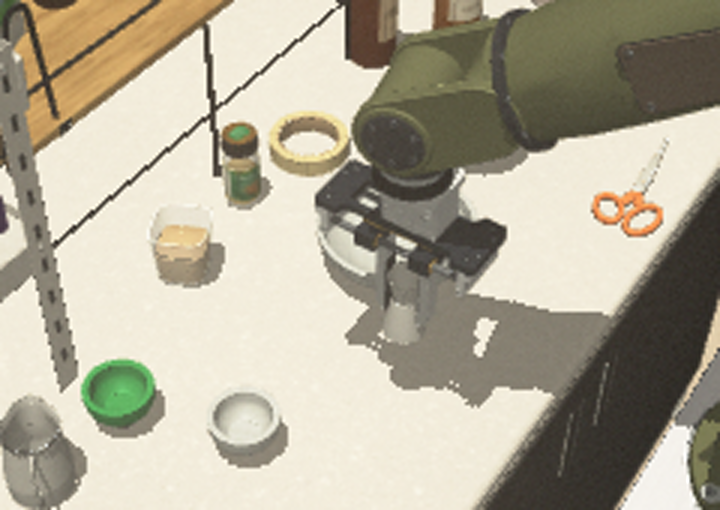

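The jigger is held upright between the fingers (wrist image (317,250)). Lowering it.

Call:
arm_command(deltas=[{"xyz": [0.0,0.0,-0.04],"turn": [0.0,0.0,0.0]},{"xyz": [0.0,0.0,-0.035],"turn": [0.0,0.0,0.0]},{"xyz": [0.0,0.0,-0.015],"turn": [0.0,0.0,0.0]},{"xyz": [0.0,0.0,-0.005],"turn": [0.0,0.0,0.0]},{"xyz": [0.0,0.0,-0.003],"turn": [0.0,0.0,0.0]},{"xyz": [0.0,0.0,-0.002],"turn": [0.0,0.0,0.0]},{"xyz": [0.0,0.0,0.0],"turn": [0.0,0.0,0.0]}])

```text
clock: 6.65
eef_pos: [410.4, 130.3, 32.9]
eef_rot: [3.141, -0.0, 1.572]
wrist_force: [0.0, 0.5, 0.8]
finger_gap: 35.8
```

Call:
arm_command(deltas=[{"xyz": [0.0,0.0,-0.001],"turn": [0.0,0.0,0.0]},{"xyz": [0.0,0.0,0.0],"turn": [0.0,0.0,0.0]}])

```text
clock: 6.9
eef_pos: [410.6, 130.4, 32.6]
eef_rot: [3.14, -0.0, 1.572]
wrist_force: [-4.7, 0.2, 15.4]
finger_gap: 36.9
```

Call:
arm_command(gripper=0.3, deltas=[{"xyz": [0.0,0.0,0.0],"turn": [0.0,0.0,0.0]},{"xyz": [0.0,0.0,0.0],"turn": [0.0,0.0,0.0]},{"xyz": [0.0,0.0,0.0],"turn": [0.0,0.0,0.0]},{"xyz": [0.0,0.0,0.0],"turn": [0.0,0.0,0.0]},{"xyz": [0.0,0.0,0.03],"turn": [0.0,0.0,0.0]},{"xyz": [0.0,0.0,0.05],"turn": [0.0,0.0,0.0]},{"xyz": [0.0,0.0,0.05],"turn": [0.0,0.0,0.0]},{"xyz": [0.0,0.0,0.05],"turn": [0.0,0.0,0.0]},{"xyz": [0.02,0.02,0.05],"turn": [0.0,0.0,0.0]},{"xyz": [0.02,0.02,0.05],"turn": [0.0,0.0,0.0]},{"xyz": [0.0,0.0,0.0],"turn": [0.0,0.0,0.0]},{"xyz": [0.0,0.0,0.0],"turn": [0.0,0.0,0.0]}])

```text
clock: 8.4
eef_pos: [449.6, 170.0, 310.3]
eef_rot: [-3.14, 0.001, 1.572]
wrist_force: [0.1, -0.6, -0.1]
finger_gap: 66.0
```

```bash
python3 - <<'E'
from h import *
from cell import *
c=wrist('w6')
s=camera('scene'); pickle.dump(s,open('s6.pkl','wb'))
im=s['color'][130:300,200:440,::-1]; cv2.imwrite('pics/s6.png',cv2.resize(im,None,fx=3,fy=3,interpolation=cv2.INTER_CUBIC))
E
```

```text
8.4 [449.6 170.  310.3] [-3.1399e+00  5.0000e-04  1.5719e+00] 65.9914075131604 [ 0.1 -0.6 -0.1]
```

View pics/w6.png

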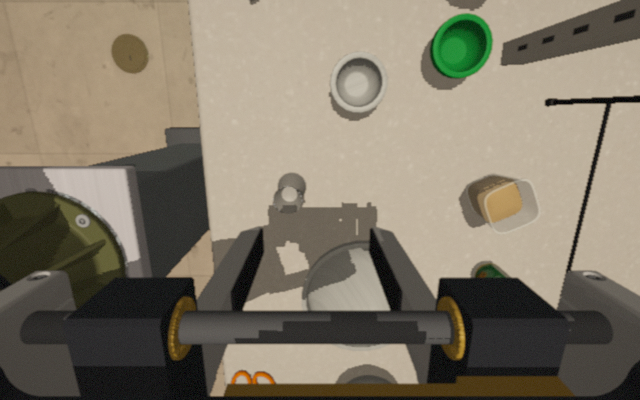

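View pics/s6.png

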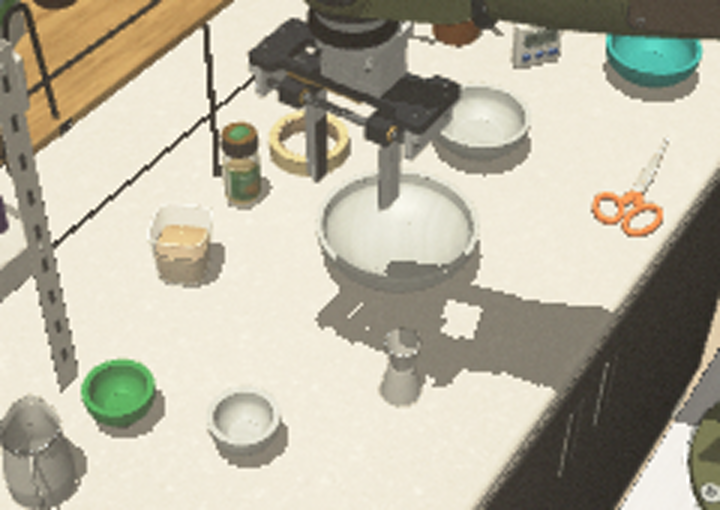

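The jigger stands upright at wrist (290,188). Small lid at (358,84). Measuring it while it is in view.

```bash
python3 - <<'E'
from h import *
c=pickle.load(open('w6.pkl','rb'))
lid(c,(322,45,400,125),47,76,'m6')
print(onz(c,(290,193),78),onz(c,(291,186),0))
E
```

```text
thr 37.0 centre [504.4 282.9] D 75.0 want 76 res 0.12 0.4 px [330  51] [387 111]
[414.2470153 140.6428896  78.       ] [409.20491021 131.39787144   0.        ]
```

View pics/m6.png

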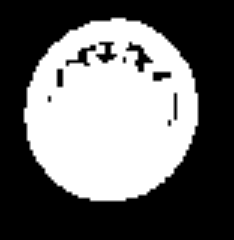

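Call:
arm_command(gripper=0.68, deltas=[{"xyz": [0.0,-0.045,0.0],"turn": [0.0,0.0,0.0]},{"xyz": [0.004,-0.05,0.0],"turn": [0.0,0.0,0.0]},{"xyz": [0.004,-0.05,0.0],"turn": [0.0,0.0,0.0]},{"xyz": [0.005,-0.05,-0.02],"turn": [0.0,0.0,0.0]},{"xyz": [0.005,-0.05,-0.02],"turn": [0.0,0.0,0.0]},{"xyz": [0.005,-0.05,-0.02],"turn": [0.0,0.0,0.0]},{"xyz": [0.005,-0.05,-0.02],"turn": [0.0,0.0,0.0]},{"xyz": [0.005,-0.05,-0.02],"turn": [0.0,0.0,0.0]},{"xyz": [0.0,-0.04,-0.02],"turn": [0.0,0.0,0.0]},{"xyz": [0.0,0.0,0.0],"turn": [0.0,0.0,0.0]},{"xyz": [0.0,0.0,0.0],"turn": [0.0,0.0,0.0]}])

```text
clock: 9.88
eef_pos: [482.7, -264.3, 191.3]
eef_rot: [-3.141, -0.001, 1.572]
wrist_force: [0.0, 0.5, -0.6]
finger_gap: 30.2
```

```bash
python3 - <<'E'
from h import *
c=wrist('w7')
E
```

```text
9.875 [ 482.7 -264.3  191.3] [-3.1410e+00 -5.0000e-04  1.5715e+00] 30.155785796435854 [ 0.   0.5 -0.6]
```

View pics/w7.png

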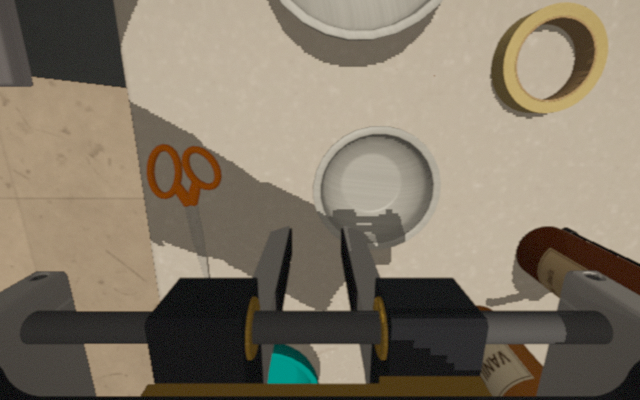

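```bash
python3 - <<'E'
from h import *
c=pickle.load(open('w7.pkl','rb'))
lid(c,(305,118,450,255),53,130,'m7')
print('bottle base',onz(c,(525,240),0),'tip proj',proj(c,[[482.7-15,-264,180],[482.7+15,-264,180]]))
E
```

```text
thr 39.0 centre [ 543.7 -267.1] D 131.3 want 130 res 0.99 8.3 px [313 126] [440 254]
bottle base [ 743.79849775 -342.78859425    0.        ] tip proj [[292.351394   238.05146403]
 [340.37921374 238.13657786]]
```

Consistent. The bottle is clear (x≥640 even with height). Descending: z 191 → 50.

Call:
arm_command(deltas=[{"xyz": [0.0,-0.001,-0.045],"turn": [0.0,0.0,0.0]},{"xyz": [0.0,0.0,-0.045],"turn": [0.0,0.0,0.0]},{"xyz": [0.0,0.0,-0.03],"turn": [0.0,0.0,0.0]},{"xyz": [0.0,0.0,-0.021],"turn": [0.0,0.0,0.0]},{"xyz": [0.0,0.0,0.0],"turn": [0.0,0.0,0.0]},{"xyz": [0.0,0.0,0.0],"turn": [0.0,0.0,0.0]}])

```text
clock: 10.68
eef_pos: [483.7, -265.7, 51.8]
eef_rot: [3.14, 0.001, 1.572]
wrist_force: [0.1, -0.6, 0.4]
finger_gap: 30.3
```

Call:
arm_command(gripper=1.0, force=50, deltas=[{"xyz": [0.0,0.0,0.0],"turn": [0.0,0.0,0.0]},{"xyz": [0.0,0.0,0.0],"turn": [0.0,0.0,0.0]},{"xyz": [0.0,0.0,0.0],"turn": [0.0,0.0,0.0]},{"xyz": [0.0,0.0,0.0],"turn": [0.0,0.0,0.0]},{"xyz": [0.0,0.0,0.0],"turn": [0.0,0.0,0.0]}])

```text
clock: 11.3
eef_pos: [484.2, -266.8, 51.9]
eef_rot: [3.138, 0.002, 1.571]
wrist_force: [1.4, -3.2, 6.9]
finger_gap: 8.5
```

```bash
python3 - <<'E'
from h import *
c=wrist('w8')
E
```

```text
11.3 [ 484.2 -266.8   51.9] [3.1379e+00 2.3000e-03 1.5712e+00] 8.5122785884865 [ 1.4 -3.2  6.9]
```

View pics/w8.png

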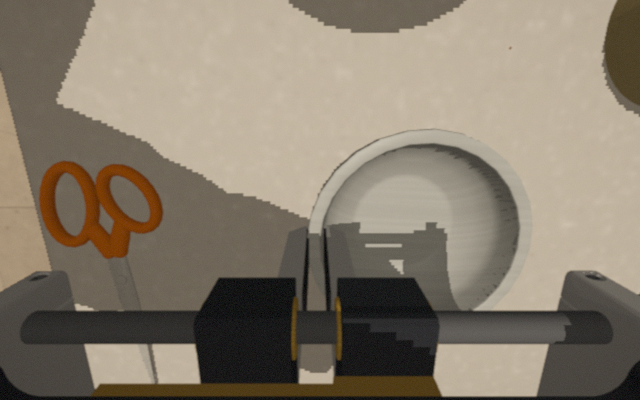

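Call:
arm_command(deltas=[{"xyz": [0.0,0.0,0.01],"turn": [0.0,0.0,0.0]},{"xyz": [0.0,0.0,0.02],"turn": [0.0,0.0,0.0]},{"xyz": [0.0,0.0,0.03],"turn": [0.0,0.0,0.0]},{"xyz": [0.0,0.0,0.03],"turn": [0.0,0.0,0.0]},{"xyz": [0.0,0.0,0.02],"turn": [0.0,0.0,0.0]},{"xyz": [0.0,0.0,0.0],"turn": [0.0,0.0,0.0]},{"xyz": [0.0,0.0,0.0],"turn": [0.0,0.0,0.0]}])

```text
clock: 12.22
eef_pos: [482.5, -265.5, 159.4]
eef_rot: [-3.14, -0.001, 1.572]
wrist_force: [-0.2, 0.0, -1.8]
finger_gap: 7.3
```

```bash
python3 - <<'E'
from h import *
from cell import *
c=wrist('w9')
s=camera('scene'); pickle.dump(s,open('s9.pkl','wb'))
im=s['color'][100:270,270:510,::-1]; cv2.imwrite('pics/s9.png',cv2.resize(im,None,fx=3,fy=3,interpolation=cv2.INTER_CUBIC))
z=c['tvec']
for zz in (150,155,160): lid(c,(295,90,570,330),zz,130,'m9')
E
```

```text
12.225 [ 482.5 -265.5  159.4] [-3.1400e+00 -1.0000e-03  1.5719e+00] 7.327438392283485 [-0.2  0.  -1.8]
thr 100.0 centre [ 555.  -266.1] D 213.3 want 130 res 9.04 15.6 px [295  90] [569 329]
thr 100.0 centre [ 553.  -263.9] D 207.3 want 130 res 8.79 15.1 px [295  90] [569 329]
thr 100.0 centre [ 551.  -261.7] D 201.3 want 130 res 8.54 14.7 px [295  90] [569 329]
```

View pics/w9.png

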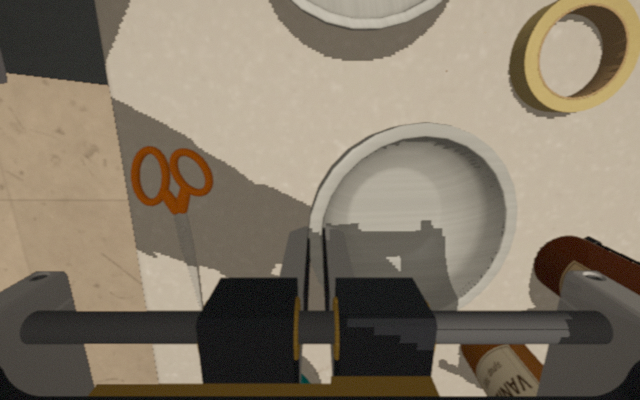

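View pics/s9.png

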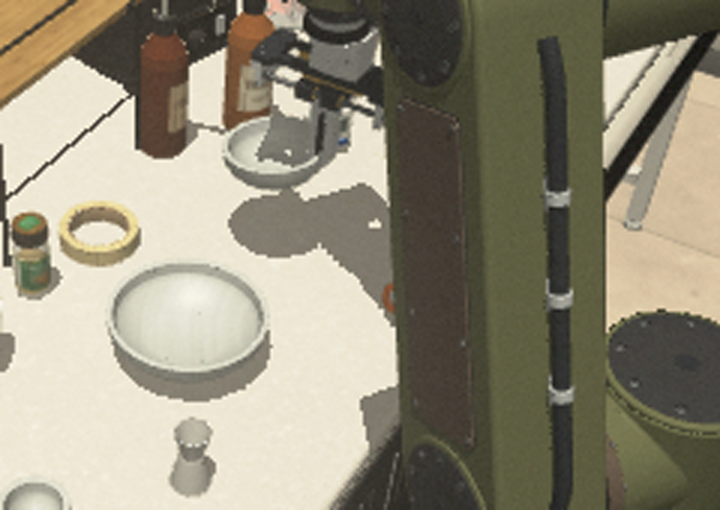

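```bash
python3 - <<'E'
from h import *
# predict right-most column of outer rim circle for tilt th about y axis through pinch
for tag,pos in (('w8',(484.2,-266.8,51.9)),('w9',(482.5,-265.5,159.4))):
    c=pickle.load(open(tag+'.pkl','rb'))
    for th in (0,.03,.06,.09,.12,.15):
        a=np.linspace(0,2*np.pi,360); 
        loc=np.c_[61+64*np.cos(a),64*np.sin(a)+1,np.full(360,1.)]
        P=np.array(pos)+np.c_[loc[:,0]*np.cos(th)+loc[:,2]*np.sin(th),loc[:,1],loc[:,2]*np.cos(th)-loc[:,0]*np.sin(th)]
        p=proj(c,P); i=p[:,0].argmax(); j=p[:,1].argmin(); print(tag,th,p[i].round(),p[j].round())
    g=cv2.cvtColor(c['color'],cv2.COLOR_RGB2HSV)
    print(g[215,500:540,1],g[100:150,430,1])
E
```

```text
w8 0 [531. 226.] [431. 134.]
w8 0.03 [527. 223.] [430. 134.]
w8 0.06 [523. 221.] [428. 134.]
w8 0.09 [518. 219.] [429. 134.]
w8 0.12 [514. 217.] [428. 133.]
w8 0.15 [510. 215.] [426. 133.]
[40 34 44 36 40 42 28 39 36 33 36 42 35 37 35 41 36 36 34 34 30 29 33 30
 32 33 30 30 33 33 32 39 41 44 42 44 43 44 44 44] [42 44 41 42 43 42 44 45 45 44 45 42 43 47 43 45 42 43 43 42 41 42 43 42
 41 41 41 39 41 38 32 30 30 29 28 29 33 33 29 33 32 31 31 39 41 40 30 35
 36 35]
w9 0 [532. 226.] [431. 134.]
w9 0.03 [527. 224.] [430. 134.]
w9 0.06 [523. 222.] [429. 134.]
w9 0.09 [519. 220.] [427. 134.]
w9 0.12 [515. 218.] [428. 134.]
w9 0.15 [510. 216.] [426. 133.]
[33 43 35 37 37 35 29 31 32 32 32 30 30 31 32 31 34 39 42 44 44 43 44 46
 43 45 44 44 43 42 44 42 43 41 43 42 41 42 43 46] [41 44 45 43 45 45 44 45 43 44 44 44 45 44 45 44 42 44 44 43 46 46 42 32
 35 30 29 29 32 31 30 32 32 32 31 32 35 34 38 30 32 37 38 34 33 38 33 39
 34 36]
```

Call:
arm_command(deltas=[{"xyz": [-0.003,0.03,0.0],"turn": [0.0,-0.02,0.0]},{"xyz": [-0.005,0.04,0.0],"turn": [0.0,-0.025,0.0]},{"xyz": [-0.005,0.045,0.0],"turn": [0.0,-0.025,0.0]},{"xyz": [-0.005,0.045,0.0],"turn": [0.0,-0.025,0.0]},{"xyz": [-0.003,0.04,0.0],"turn": [0.0,-0.01,0.0]},{"xyz": [-0.002,0.028,0.0],"turn": [0.0,0.0,0.0]},{"xyz": [0.0,0.0,0.0],"turn": [0.0,0.0,0.0]},{"xyz": [0.0,0.0,0.0],"turn": [0.0,0.0,0.0]}])

```text
clock: 13.32
eef_pos: [460.0, -38.2, 160.1]
eef_rot: [3.037, 0.0, 1.572]
wrist_force: [-0.7, 0.1, -2.6]
finger_gap: 7.6
```

```bash
python3 - <<'E'
from h import *
from cell import *
c=wrist('w10')
s=camera('scene'); pickle.dump(s,open('s10.pkl','wb'))
im=s['color'][130:280,260:460,::-1]; cv2.imwrite('pics/s10.png',cv2.resize(im,None,fx=4,fy=4,interpolation=cv2.INTER_CUBIC))
E
```

```text
13.325 [460.  -38.2 160.1] [3.0373e+00 1.0000e-04 1.5719e+00] 7.618833178314286 [-0.7  0.1 -2.6]
```

View pics/w10.png

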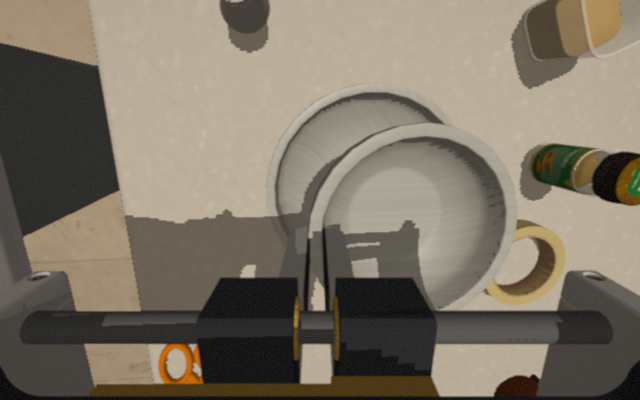

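View pics/s10.png

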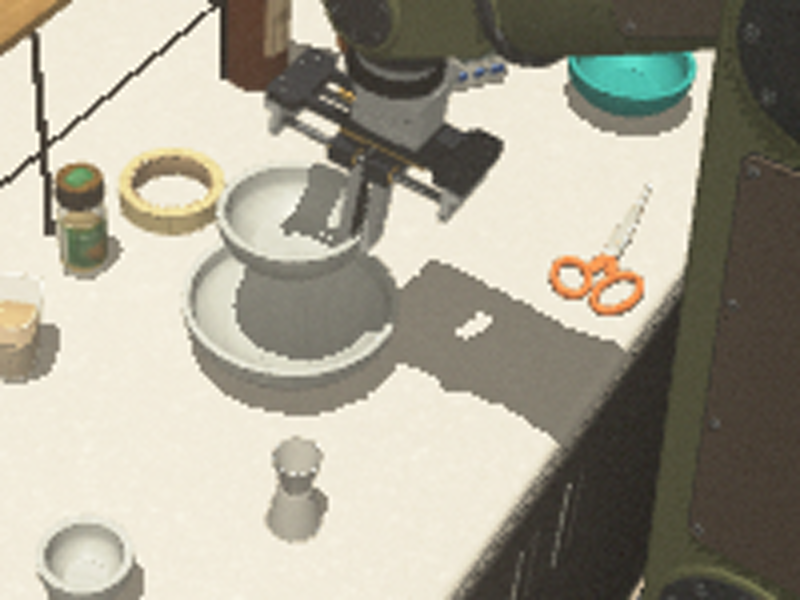

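```bash
python3 - <<'E'
from h import *
c=pickle.load(open('w10.pkl','rb'))
im=c['color'][110:320,300:530,::-1]; cv2.imwrite('pics/w10c.png',cv2.resize(im,None,fx=3,fy=3,interpolation=cv2.INTER_CUBIC)[:600])
E
```

```text
(no output)
```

View pics/w10c.png

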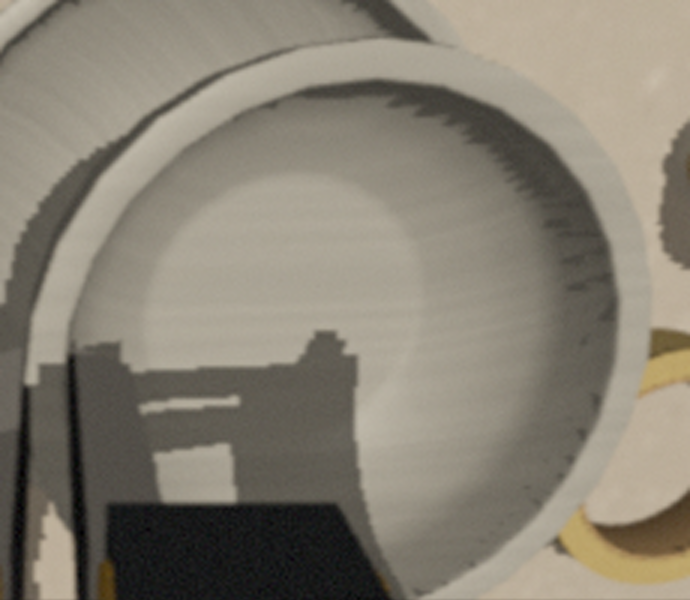

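```bash
cat >> h.py <<'E'
def circ(c,k,R,z0,tilt=True):
    """level/tilted circle from rays: unknown plane; solve centre+tilt so that ray hits lie at radius R"""
    from scipy.optimize import least_squares
    rays=[ray(c,p) for p in k]
    def f(q):
        n=np.array([q[3],q[4],1.]); n/=np.linalg.norm(n); C=q[:3]; out=[]
        for o,d in rays:
            P=o+d*(n@(C-o))/(n@d); out.append(np.linalg.norm(P-C)-R)
        return np.r_[out,(q[2]-z0)*.3, q[3:]*(1. if tilt else 1e4)]
    C=onz(c,np.mean(k,0),z0); r=least_squares(f,[C[0],C[1],z0,0,0])
    print('centre',r.x[:3].round(1),'normal',r.x[3:].round(3),'rms',np.sqrt(np.mean(r.fun[:len(k)]**2)).round(2)); return r.x
E
python3 - <<'E'
from h import *
c=pickle.load(open('w10.pkl','rb'))
k=np.array([(35,300),(60,240),(100,175),(170,110),(250,65),(330,43),(400,38),(480,58),(550,100),(600,150),(640,225),(652,300),(640,380),(610,450),(570,525),(515,570),(430,600)])/3.+[300,110]
circ(c,k,65,161); circ(c,k,65,161,False)
E
```

```text
centre [521.5 -33.  155.7] normal [-0.053 -0.005] rms 0.95
centre [520.9 -32.5 158.8] normal [-0. -0.] rms 1.15
```

Call:
arm_command(deltas=[{"xyz": [-0.001,0.0,-0.03],"turn": [0.0,0.025,0.0]},{"xyz": [0.0,0.0,-0.03],"turn": [0.0,0.0,0.0]},{"xyz": [0.0,0.0,-0.015],"turn": [0.0,0.0,0.0]},{"xyz": [0.0,0.0,-0.004],"turn": [0.0,0.0,0.0]},{"xyz": [0.0,0.0,0.0],"turn": [0.0,0.0,0.0]}])

```text
clock: 14.05
eef_pos: [459.4, -38.1, 82.0]
eef_rot: [3.061, 0.0, 1.572]
wrist_force: [-0.7, 0.8, -2.8]
finger_gap: 7.6
```

```bash
python3 - <<'E'
from h import *
from cell import *
c=wrist('w11')
s=camera('scene'); pickle.dump(s,open('s11.pkl','wb'))
im=s['color'][150:250,280:430,::-1]; cv2.imwrite('pics/s11.png',cv2.resize(im,None,fx=5,fy=5,interpolation=cv2.INTER_CUBIC))
E
```

```text
14.05 [459.4 -38.1  82. ] [3.0609e+00 2.0000e-04 1.5716e+00] 7.643587772601918 [-0.7  0.8 -2.8]
```

View pics/w11.png

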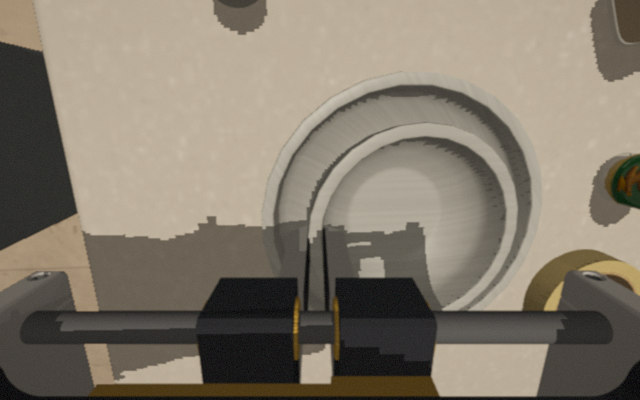

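View pics/s11.png

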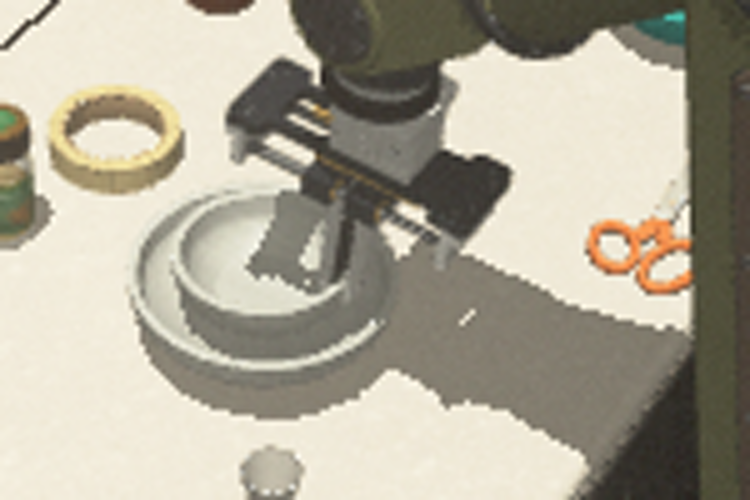

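```bash
python3 - <<'E'
from h import *
c=pickle.load(open('w11.pkl','rb'))
im=c['color'][60:320,255:555,::-1]; cv2.imwrite('pics/w11c.png',cv2.resize(im,None,fx=2.5,fy=2.5,interpolation=cv2.INTER_CUBIC)[:600])
E
```

```text
(no output)
```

View pics/w11c.png

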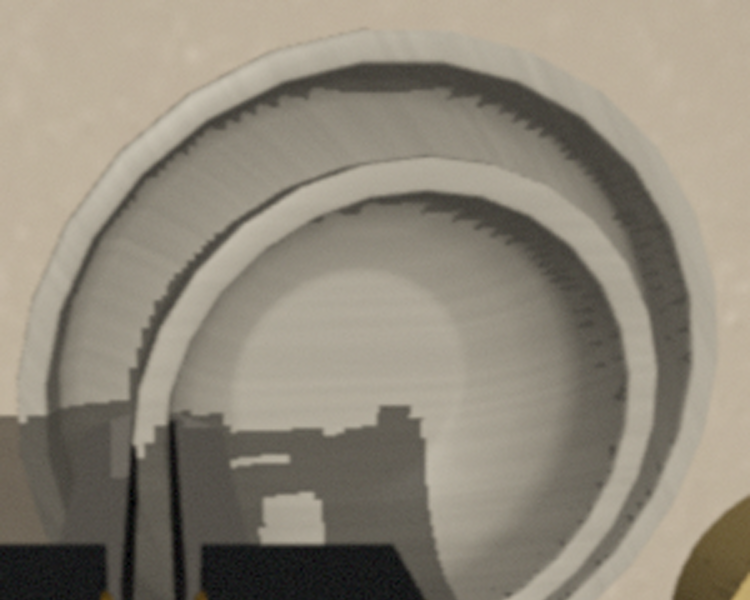

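```bash
python3 - <<'E'
from h import *
c=pickle.load(open('w11.pkl','rb'))
f=lambda a:np.array(a)/2.5+[255,60]
L=f([(18,400),(30,320),(60,240),(105,170),(180,100),(270,50),(365,28),(460,33),(540,60),(610,110),(670,190),(710,285),(716,350),(705,420),(670,510)])
M=f([(137,400),(155,345),(200,275),(260,215),(340,173),(430,156),(510,170),(580,210),(630,275),(655,350),(655,400),(640,470),(605,535),(560,580)])
circ(c,L,95,58,False); circ(c,L,95,58)
circ(c,M,65,83,False); circ(c,M,65,83)
E
```

```text
centre [520.7 -34.1  59.9] normal [-0.  0.] rms 0.84
centre [521.7 -32.7  58.8] normal [-0.001  0.061] rms 0.47
centre [520.7 -32.7  78.3] normal [ 0. -0.] rms 0.45
centre [519.5 -32.4  82. ] normal [ 0.04  -0.014] rms 0.4
```

Both lids are concentric within about 1.5 mm. Lowering to contact.

Call:
arm_command(deltas=[{"xyz": [0.0,0.0,-0.004],"turn": [0.0,-0.015,0.0]},{"xyz": [0.0,0.0,-0.002],"turn": [0.0,0.0,0.0]},{"xyz": [0.0,0.0,-0.001],"turn": [0.0,0.0,0.0]},{"xyz": [0.0,0.0,0.0],"turn": [0.0,0.0,0.0]}])

```text
clock: 14.65
eef_pos: [459.0, -37.8, 74.4]
eef_rot: [3.047, 0.0, 1.572]
wrist_force: [-0.4, -0.2, -1.7]
finger_gap: 7.5
```

Call:
arm_command(deltas=[{"xyz": [0.0,0.0,-0.002],"turn": [0.0,0.0,0.0]},{"xyz": [0.0,0.0,0.0],"turn": [0.0,0.0,0.0]}])

```text
clock: 14.9
eef_pos: [459.3, -37.9, 72.7]
eef_rot: [3.046, 0.0, 1.572]
wrist_force: [-2.7, -0.1, 5.0]
finger_gap: 7.5
```

Call:
arm_command(deltas=[{"xyz": [0.0,0.0,-0.001],"turn": [0.0,0.0,0.0]},{"xyz": [0.0,0.0,0.0],"turn": [0.0,0.0,0.0]}])

```text
clock: 15.15
eef_pos: [459.3, -37.9, 72.1]
eef_rot: [3.046, 0.0, 1.572]
wrist_force: [-5.9, 0.0, 9.3]
finger_gap: 7.6
```

Call:
arm_command(gripper=0.82, deltas=[{"xyz": [0.0,0.0,0.0],"turn": [0.0,0.0,0.0]},{"xyz": [0.0,0.0,0.0],"turn": [0.0,0.0,0.0]},{"xyz": [0.0,0.0,0.0],"turn": [0.0,0.0,0.0]},{"xyz": [0.0,0.0,0.0],"turn": [0.0,0.0,0.0]}])

```text
clock: 15.65
eef_pos: [459.0, -37.9, 71.4]
eef_rot: [3.047, 0.0, 1.572]
wrist_force: [-0.6, 0.2, -0.6]
finger_gap: 17.2
```

```bash
python3 - <<'E'
from h import *
from cell import *
c=wrist('w12')
s=camera('scene'); pickle.dump(s,open('s12.pkl','wb'))
im=s['color'][150:250,280:430,::-1]; cv2.imwrite('pics/s12.png',cv2.resize(im,None,fx=5,fy=5,interpolation=cv2.INTER_CUBIC))
E
```

```text
15.65 [459.  -37.9  71.4] [3.0466e+00 1.0000e-04 1.5718e+00] 17.24150072029988 [-0.6  0.2 -0.6]
```

View pics/w12.png

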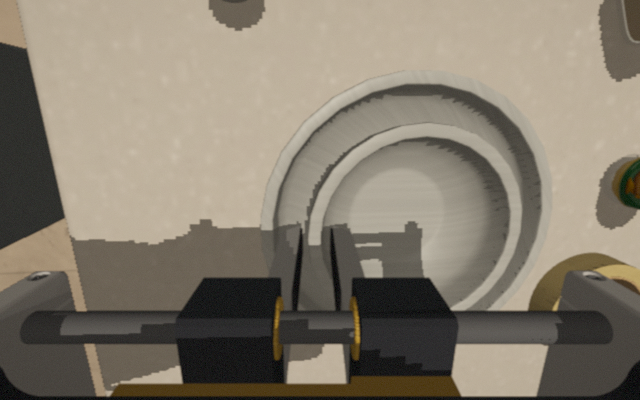

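View pics/s12.png

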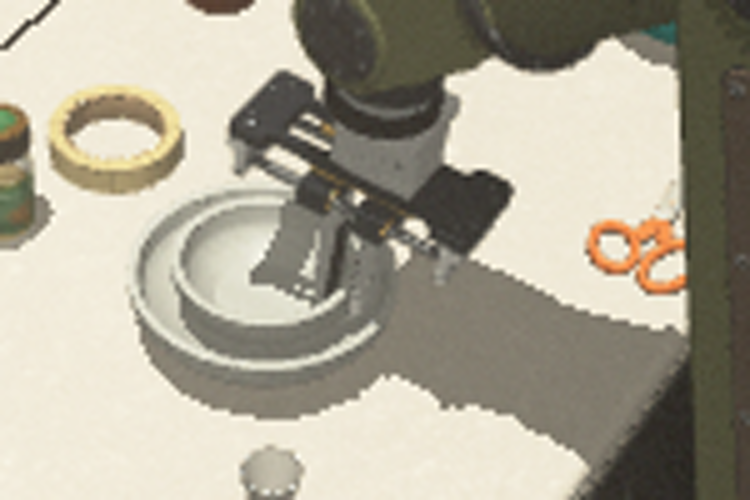

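Call:
arm_command(deltas=[{"xyz": [-0.001,0.0,0.01],"turn": [0.0,0.0,0.0]},{"xyz": [-0.002,0.0,0.02],"turn": [0.0,0.0,0.0]},{"xyz": [-0.004,0.0,0.04],"turn": [0.0,0.0,0.0]},{"xyz": [0.0,0.0,0.05],"turn": [0.0,0.03,0.0]},{"xyz": [0.01,0.0,0.05],"turn": [0.0,0.03,0.0]},{"xyz": [0.01,0.0,0.05],"turn": [0.0,0.035,0.0]},{"xyz": [0.02,0.0,0.04],"turn": [0.0,0.0,0.0]},{"xyz": [0.02,0.0,0.0],"turn": [0.0,0.0,0.0]},{"xyz": [0.0,0.0,0.0],"turn": [0.0,0.0,0.0]},{"xyz": [0.0,0.0,0.0],"turn": [0.0,0.0,0.0]}])

```text
clock: 17.0
eef_pos: [511.3, -37.8, 331.3]
eef_rot: [-3.141, -0.0, 1.572]
wrist_force: [-0.0, 0.1, 0.4]
finger_gap: 16.8
```

```bash
python3 - <<'E'
from h import *
c=wrist('w13')
lid(c,(220,60,420,228),58,190,'m13')
im=c['color'][80:240,220:420,::-1]; cv2.imwrite('pics/w13c.png',cv2.resize(im,None,fx=3.7,fy=3.7,interpolation=cv2.INTER_CUBIC))
E
```

```text
17.0 [511.3 -37.8 331.3] [-3.1407e+00 -1.0000e-04  1.5718e+00] 16.819851436119894 [-0.   0.1  0.4]
thr 39.0 centre [520.3 -32.4] D 190.1 want 190 res 0.46 1.0 px [256  94] [389 224]
```

View pics/w13c.png

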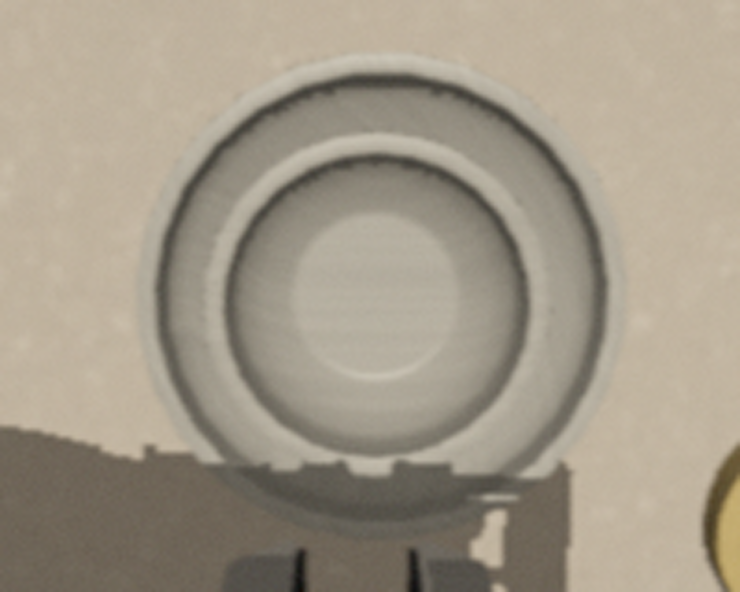

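```bash
python3 - <<'E'
from h import *
c=pickle.load(open('w13.pkl','rb'))
f=lambda x,y:(220+x/3.7,80+y/3.7)
print('mid inner',onz(c,f(377.5,303.5),72).round(1),'floor',onz(c,f(376,297),40).round(1),'large inner',onz(c,f(382.5,298),58).round(1))
a=onz(c,f(226,303),72);b=onz(c,f(529,303),72);print((b-a).round(1))
E
```

```text
mid inner [519.1 -29.6  72. ] floor [519.1 -32.1  40. ] large inner [521.3 -29.7  58. ]
[113.6   0.2   0. ]
```

```bash
python3 - <<'E'
from h import *
s=pickle.load(open('scene.pkl','rb'))
for p in [(222,258),(183,292)]: print(onz(s,p,0).round())
c=pickle.load(open('top.pkl','rb'))
for z in (0,300): print(onz(c,(218,165),z).round())
E
```

```text
[713. 328.   0.]
[720. 493.   0.]
[716. 333.   0.]
[655. 272. 300.]
```

The shelf post at x≈715 is clear. Moving above the small lid.

Call:
arm_command(gripper=0.72, deltas=[{"xyz": [0.0,0.045,0.0],"turn": [0.0,0.0,0.0]},{"xyz": [-0.006,0.05,-0.01],"turn": [0.0,0.0,0.0]},{"xyz": [-0.007,0.05,-0.02],"turn": [0.0,0.0,0.0]},{"xyz": [-0.007,0.05,-0.03],"turn": [0.0,0.0,0.0]},{"xyz": [-0.007,0.05,-0.03],"turn": [0.0,0.0,0.0]},{"xyz": [-0.007,0.045,-0.035],"turn": [0.0,0.0,0.0]},{"xyz": [-0.007,0.03,-0.035],"turn": [0.0,0.0,0.0]},{"xyz": [0.0,0.0,0.0],"turn": [0.0,0.0,0.0]},{"xyz": [0.0,0.0,0.0],"turn": [0.0,0.0,0.0]}])

```text
clock: 18.18
eef_pos: [471.4, 281.5, 172.7]
eef_rot: [3.14, -0.0, 1.572]
wrist_force: [-0.7, 0.1, 0.3]
finger_gap: 26.2
```

```bash
python3 - <<'E'
from h import *
c=wrist('w14')
lid(c,(320,130,440,260),47,76,'m14')
E
```

```text
18.175 [471.4 281.5 172.7] [ 3.1404e+00 -4.0000e-04  1.5716e+00] 26.237535020505003 [-0.7  0.1  0.3]
thr 40.0 centre [501.7 265.6] D 100.3 want 76 res 4.7 22.4 px [320 154] [388 259]
```

View pics/w14.png

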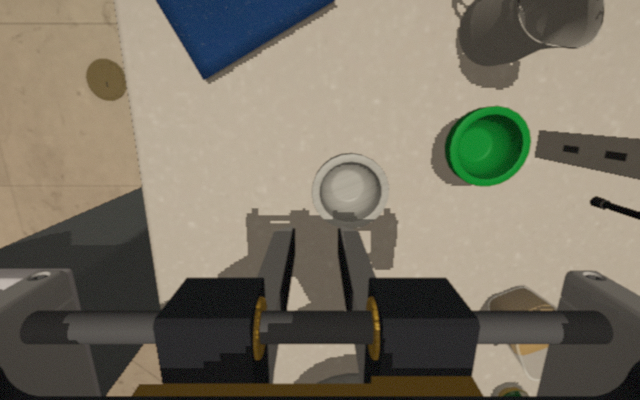

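```bash
python3 - <<'E'
from h import *
c=pickle.load(open('w14.pkl','rb'))
circ(c,np.array([(312,190),(390,190),(350,154),(323,164),(378,164)]),38,47,False)
E
```

```text
centre [505.1 281.6  47.7] normal [-0.  0.] rms 0.55
```

Call:
arm_command(deltas=[{"xyz": [-0.001,0.0015,-0.045],"turn": [0.0,0.0,0.0]},{"xyz": [0.0,0.0,-0.04],"turn": [0.0,0.0,0.0]},{"xyz": [0.0,0.0,-0.025],"turn": [0.0,0.0,0.0]},{"xyz": [0.0,0.0,-0.017],"turn": [0.0,0.0,0.0]},{"xyz": [0.0,0.0,0.0],"turn": [0.0,0.0,0.0]},{"xyz": [0.0,0.0,0.0],"turn": [0.0,0.0,0.0]}])

```text
clock: 18.98
eef_pos: [470.8, 283.8, 45.8]
eef_rot: [3.14, -0.001, 1.571]
wrist_force: [-0.1, 0.4, 0.1]
finger_gap: 26.2
```

Call:
arm_command(gripper=1.0, force=50, deltas=[{"xyz": [0.0,0.0,0.0],"turn": [0.0,0.0,0.0]},{"xyz": [0.0,0.0,0.0],"turn": [0.0,0.0,0.0]},{"xyz": [0.0,0.0,0.0],"turn": [0.0,0.0,0.0]},{"xyz": [0.0,0.0,0.0],"turn": [0.0,0.0,0.0]},{"xyz": [0.0,0.0,0.0],"turn": [0.0,0.0,0.0]}])

```text
clock: 19.6
eef_pos: [471.2, 283.7, 45.7]
eef_rot: [3.139, -0.001, 1.572]
wrist_force: [2.1, -4.3, 6.4]
finger_gap: 8.5
```

```bash
python3 - <<'E'
from h import *
c=wrist('w15')
E
```

```text
19.6 [471.2 283.7  45.7] [ 3.1386e+00 -6.0000e-04  1.5717e+00] 8.462620907908184 [ 2.1 -4.3  6.4]
```

View pics/w15.png

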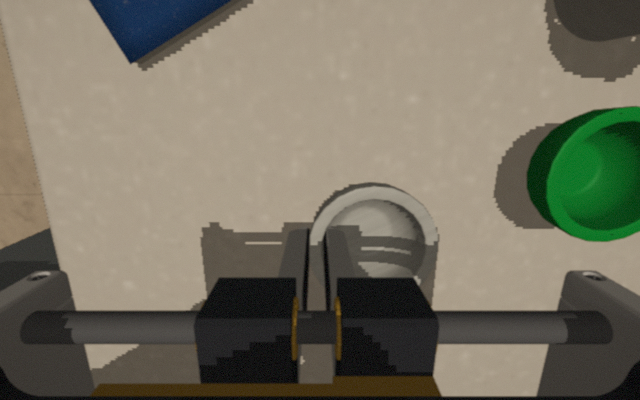

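Call:
arm_command(deltas=[{"xyz": [0.0,0.0,0.01],"turn": [0.0,0.0,0.0]},{"xyz": [0.0,0.0,0.02],"turn": [0.0,0.0,0.0]},{"xyz": [0.0,0.0,0.03],"turn": [0.0,0.0,0.0]},{"xyz": [0.0,0.0,0.035],"turn": [0.0,0.0,0.0]},{"xyz": [0.0,0.0,0.03],"turn": [0.0,0.0,0.0]},{"xyz": [0.0,0.0,0.0],"turn": [0.0,0.0,0.0]},{"xyz": [0.0,0.0,0.0],"turn": [0.0,0.0,0.0]}])

```text
clock: 20.52
eef_pos: [469.5, 283.5, 168.5]
eef_rot: [-3.14, 0.001, 1.572]
wrist_force: [0.4, -0.4, -0.0]
finger_gap: 8.1
```

```bash
python3 - <<'E'
from h import *
from cell import *
c=wrist('w16')
s=camera('scene')
im=s['color'][180:310,200:350,::-1]; cv2.imwrite('pics/s16.png',cv2.resize(im,None,fx=4,fy=4,interpolation=cv2.INTER_CUBIC))
im=c['color'][160:300,290:460,::-1]; cv2.imwrite('pics/w16c.png',cv2.resize(im,None,fx=4,fy=4,interpolation=cv2.INTER_CUBIC))
E
```

```text
20.525 [469.5 283.5 168.5] [-3.1402e+00  6.0000e-04  1.5719e+00] 8.091004583566274 [ 0.4 -0.4 -0. ]
```

View pics/w16c.png

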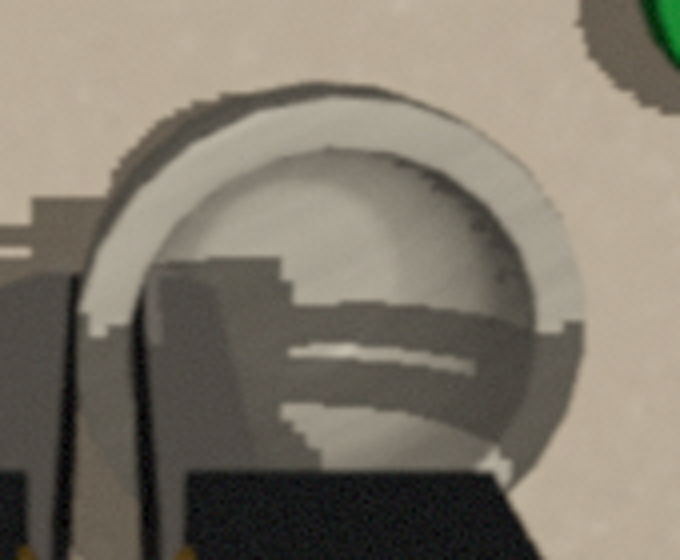

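View pics/s16.png

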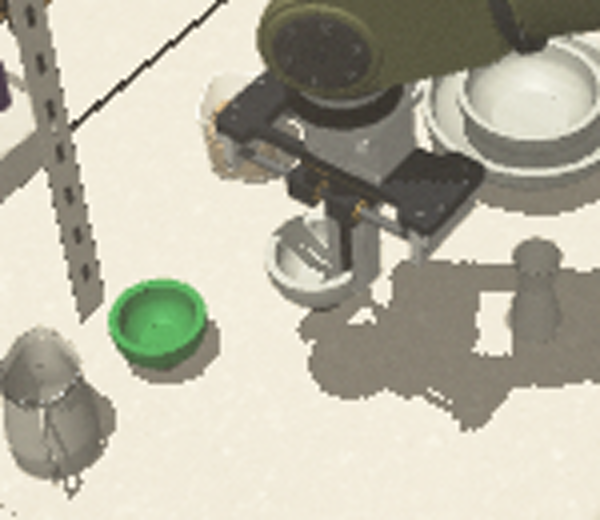

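```bash
python3 - <<'E'
from h import *
c=pickle.load(open('w16.pkl','rb'))
k=np.array([(80,315),(95,250),(125,205),(165,165),(210,130),(270,106),(340,96),(410,105),(470,128),(520,165),(555,210),(578,265),(584,330),(572,390),(545,450)])/4.+[290,160]
circ(c,k,38,170,False); circ(c,k,38,170)
c=pickle.load(open('w15.pkl','rb'))
k=np.array([(310,240),(313,226),(327,204),(345,191),(372,184),(400,189),(420,204),(434,226),(437,240)])
circ(c,k,38,47,False); circ(c,k,38,47)
E
```

```text
centre [503.  282.6 166.4] normal [ 0. -0.] rms 0.24
centre [502.7 283.2 169.2] normal [0.07  0.029] rms 0.2
centre [504.5 282.8  44.7] normal [0. 0.] rms 0.44
centre [504.9 282.7  46.9] normal [0.035 0.241] rms 0.14
```

Call:
arm_command(deltas=[{"xyz": [0.0,-0.03,0.0],"turn": [0.0,-0.01,0.0]},{"xyz": [0.002,-0.045,0.0],"turn": [0.0,-0.01,0.0]},{"xyz": [0.003,-0.05,0.0],"turn": [0.0,-0.01,0.0]},{"xyz": [0.003,-0.05,0.0],"turn": [0.0,-0.01,0.0]},{"xyz": [0.003,-0.05,0.0],"turn": [0.0,-0.01,0.0]},{"xyz": [0.003,-0.05,0.0],"turn": [0.0,0.0,0.0]},{"xyz": [0.002,-0.039,0.0],"turn": [0.0,0.0,0.0]},{"xyz": [0.0,0.0,-0.03],"turn": [0.0,0.0,0.0]},{"xyz": [0.0,0.0,0.0],"turn": [0.0,0.0,0.0]},{"xyz": [0.0,0.0,0.0],"turn": [0.0,0.0,0.0]}])

```text
clock: 21.88
eef_pos: [486.2, -30.0, 139.9]
eef_rot: [3.092, -0.0, 1.572]
wrist_force: [1.1, 0.5, -0.6]
finger_gap: 7.9
```

```bash
python3 - <<'E'
from h import *
from cell import *
c=wrist('w17')
s=camera('scene')
im=s['color'][130:260,270:430,::-1]; cv2.imwrite('pics/s17.png',cv2.resize(im,None,fx=4,fy=4,interpolation=cv2.INTER_CUBIC))
im=c['color'][80:300,240:500,::-1]; cv2.imwrite('pics/w17c.png',cv2.resize(im,None,fx=2.7,fy=2.7,interpolation=cv2.INTER_CUBIC))
E
```

```text
21.875 [486.2 -30.  139.9] [ 3.0917 -0.      1.5724] 7.873766287812192 [ 1.1  0.5 -0.6]
```

View pics/w17c.png

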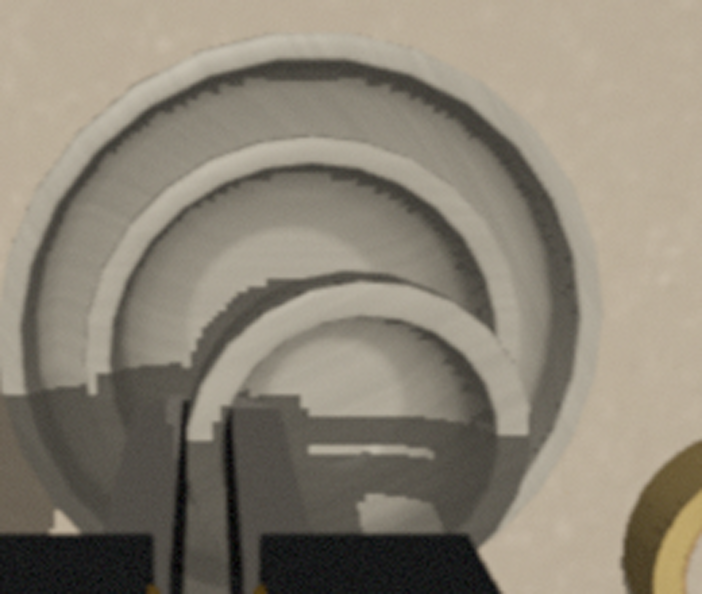

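View pics/s17.png

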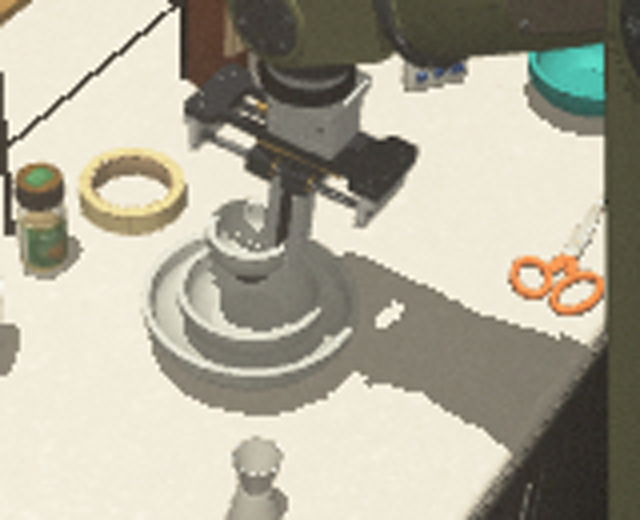

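```bash
python3 - <<'E'
from h import *
c=pickle.load(open('w17.pkl','rb'))
f=lambda a:np.array(a)/2.7+[240,80]
L=f([(3,370),(15,270),(40,200),(80,145),(150,80),(230,43),(320,33),(400,45),(480,85),(540,140),(585,220),(600,300),(590,390),(555,475)])
M=f([(88,360),(100,290),(125,240),(165,190),(220,155),(310,136),(390,152),(450,190),(490,235),(512,290),(520,345)])
S=f([(187,435),(198,395),(220,355),(255,318),(300,293),(360,281),(420,293),(470,320),(505,358),(525,410),(528,450),(515,495)])
for k,R,z in ((L,95,58),(M,65,72),(S,38,141)):
    circ(c,k,R,z,False); circ(c,k,R,z)
E
```

```text
centre [522.3 -34.8  57.8] normal [0. 0.] rms 0.77
centre [523.8 -33.4  59.5] normal [0.055 0.085] rms 0.36
centre [519.5 -32.7  70.7] normal [-0.  0.] rms 0.49
centre [520.2 -32.1  72.4] normal [0.022 0.152] rms 0.23
centre [519.3 -31.  140.8] normal [-0.  0.] rms 0.42
centre [519.6 -31.4 140.3] normal [0.003 0.092] rms 0.24
```

Centres agree within about 1.3 mm and the tilt is small. Lowering.

Call:
arm_command(deltas=[{"xyz": [0.0,-0.001,-0.025],"turn": [0.0,0.0,0.0]},{"xyz": [0.0,0.0,-0.015],"turn": [0.0,0.0,0.0]},{"xyz": [0.0,0.0,-0.007],"turn": [0.0,0.0,0.0]},{"xyz": [0.0,0.0,-0.003],"turn": [0.0,0.0,0.0]},{"xyz": [0.0,0.0,0.0],"turn": [0.0,0.0,0.0]}])

```text
clock: 22.6
eef_pos: [486.2, -31.3, 89.8]
eef_rot: [3.091, 0.0, 1.572]
wrist_force: [-0.5, 0.6, -0.7]
finger_gap: 8.2
```

Call:
arm_command(deltas=[{"xyz": [0.0,0.0,-0.002],"turn": [0.0,0.0,0.0]},{"xyz": [0.0,0.0,0.0],"turn": [0.0,0.0,0.0]}])

```text
clock: 22.85
eef_pos: [486.1, -31.3, 87.6]
eef_rot: [3.091, 0.0, 1.572]
wrist_force: [-0.2, 0.3, -0.9]
finger_gap: 8.4
```

Call:
arm_command(deltas=[{"xyz": [0.0,0.0,-0.0015],"turn": [0.0,0.0,0.0]},{"xyz": [0.0,0.0,0.0],"turn": [0.0,0.0,0.0]}])

```text
clock: 23.1
eef_pos: [486.1, -31.4, 86.0]
eef_rot: [3.091, 0.0, 1.572]
wrist_force: [0.2, 0.4, -0.4]
finger_gap: 7.9
```

Call:
arm_command(deltas=[{"xyz": [0.0,0.0,-0.001],"turn": [0.0,0.0,0.0]},{"xyz": [0.0,0.0,0.0],"turn": [0.0,0.0,0.0]}])

```text
clock: 23.35
eef_pos: [486.1, -31.5, 85.8]
eef_rot: [3.091, 0.0, 1.572]
wrist_force: [-7.1, -0.9, 13.1]
finger_gap: 8.1
```

Call:
arm_command(gripper=0.84, deltas=[{"xyz": [0.0,0.0,0.0],"turn": [0.0,0.0,0.0]},{"xyz": [0.0,0.0,0.0],"turn": [0.0,0.0,0.0]},{"xyz": [0.0,0.0,0.0],"turn": [0.0,0.0,0.0]},{"xyz": [0.0,0.0,0.0],"turn": [0.0,0.0,0.0]},{"xyz": [-0.0005,0.0,0.01],"turn": [0.0,0.0,0.0]},{"xyz": [-0.001,0.0,0.02],"turn": [0.0,0.0,0.0]},{"xyz": [0.0,0.0,0.04],"turn": [0.0,0.0,0.0]},{"xyz": [0.0,0.0,0.05],"turn": [0.0,0.025,0.0]},{"xyz": [0.0,0.0,0.05],"turn": [0.0,0.025,0.0]},{"xyz": [0.0,-0.02,0.05],"turn": [0.0,0.0,0.0]},{"xyz": [0.0,0.0,0.0],"turn": [0.0,0.0,0.0]},{"xyz": [0.0,0.0,0.0],"turn": [0.0,0.0,0.0]}])

```text
clock: 24.85
eef_pos: [484.2, -51.2, 304.4]
eef_rot: [-3.141, -0.0, 1.572]
wrist_force: [0.3, -0.2, -0.3]
finger_gap: 14.8
```

```bash
python3 - <<'E'
from h import *
from cell import *
c=wrist('w18')
s=camera('scene')
im=s['color'][130:280,200:430,::-1]; cv2.imwrite('pics/s18.png',cv2.resize(im,None,fx=3.4,fy=3.4,interpolation=cv2.INTER_CUBIC))
im=c['color'][60:230,240:450,::-1]; cv2.imwrite('pics/w18c.png',cv2.resize(im,None,fx=3.5,fy=3.5,interpolation=cv2.INTER_CUBIC))
t=camera('top'); pickle.dump(t,open('t18.pkl','wb'))
E
```

```text
24.85 [484.2 -51.2 304.4] [-3.1409e+00 -2.0000e-04  1.5716e+00] 14.807827856227497 [ 0.3 -0.2 -0.3]
```

View pics/w18c.png

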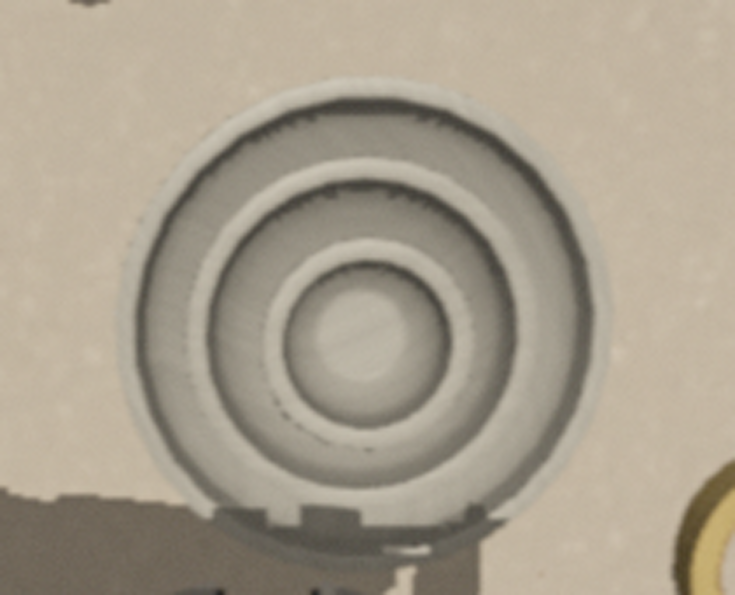

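View pics/s18.png

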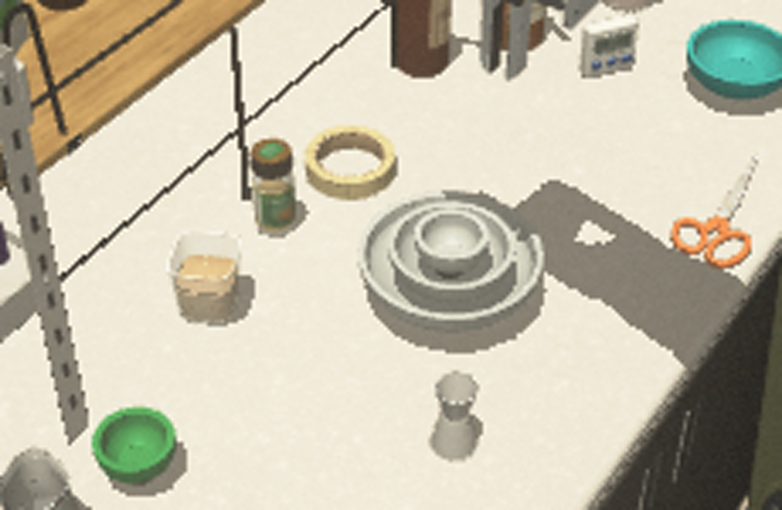

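```bash
python3 - <<'E'
from h import *
from cell import *
c=pickle.load(open('w18.pkl','rb'))
f=lambda x,y:(240+x/3.5,60+y/3.5)
print('small',onz(c,f(367,344),86).round(1),'mid',onz(c,f(363,333.5),72).round(1),'large',onz(c,f(365.5,325),58).round(1))
print('small D',(onz(c,f(450,344),86)-onz(c,f(284,344),86))[0])
lid(c,(262,75,425,230),58,190)
s=read_state(); print(s['clock'],s['wrist_force'],abs(s['qd']).max())
sign_off()
E
```

```text
small [519.8 -31.6  86. ] mid [519.5 -29.8  72. ] large [521.6 -28.5  58. ]
small D 59.30578734225696
thr 38.0 centre [520.4 -32.6] D 190.0 want 190 res 0.41 2.0 px [272  81] [414 221]
25.0 [-0.15410365 -0.13152892  0.13143856] 0.004361413115648736
the job is handed in; nothing more can be done
```

The job is finished and handed in at about 25 s of the 72 s allowed. `sign_off()` gave no verdict, so the results below are my own measurements.

- **Jigger:** I gripped it at the waist, lifted it out of the large lid and stood it upright on bare worktop at about (410, 130) mm. That is about 195 mm from the large lid's centre, and it was still upright in the last scene picture.
- **Middle lid:** I pinched it at the rim and corrected a small sag of about 0.05–0.1 rad. I then lowered it into the large lid until it touched and only then let go.
- **Small lid:** I placed it the same way, into the middle lid.

The last pictures put the small lid's centre about 2 mm from the middle lid's, and the middle lid's about 2–3 mm from the large lid's. The large lid measured (520.4, −32.6) mm, against (520.1, −32.5) at the start, so it did not move. All three lids looked level, and the gripper was clear with no contact force.

Some checks were weaker or did not agree:
- The tilt estimates taken from the wrist camera while carrying a lid varied by several hundredths of a radian.
- One automatic circle fit failed because it included a shadow. I replaced it with hand-picked edge points.
- I judged the final levelness, the jigger's last position and the bystanders by eye in the last pictures. I did not measure them again, but nothing appeared to have moved.

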